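# Turn the cold pack home in the lunchbox lid

### The arm

A 7-joint arm with a two-finger parallel gripper is mounted at the origin on the work surface. World frame = base frame: x ahead of the robot, y to its left, z up, the work surface at z = 0. Lengths are in m, angles in rad, forces in N, time in s.
With the tool pointing down it reaches from about 0.4 to 0.85 m from the base axis. Payload 10.4 kg.
Tool frame: the origin (TCP) lies on the centre line of the jaws, within the pads' length; the fingertips stand 11 mm ahead of it and the grasp point (between the pads) lies 8 mm behind it (manip.finger_overhang is the distance from the TCP to the fingertips, in m); z points along the fingers, y is the line along which they close (so a half turn about z gives the same grasp; the last joint's range is limited). The gripper opens to 85 mm and grips with 20 to 120 N. Pads are 22 mm wide; open, the fingers measure 114 mm over their backs; the gripper's body (76 mm by 85 mm) begins 54 mm behind the grasp point. The pads swing forward as they close: fully open they stand 13 mm farther back than shut.
Start: joints at [1.248, 0.332, -0.065, 1.46, 0.022, 1.35, -0.088], TCP at [0.185, -0.597, 0.242] pointing down, gripper open.
Joint ranges: [-2.6, 2.6], [-0.5, 2.12], [-1.47, 1.34], [0.16, 2.42], [-1.27, 4.41], [0.06, 2.06], [-2.6, 2.6]. Speed limits (rad/s): [2.22, 2.22, 2.79, 2.79, 3.14, 3.14, 3.14].

### API

Orientations are given as a unit quaternion [x, y, z, w].
In Python, from workcell import manip, imaging, workorder gives the robot as it stands.
- The arm moves only by the tool jog_arm, never from a script. Its argument "deltas" is a list of rows, each an object with "gripper": the opening, from 0 (shut) to 1 (fully open); "offset": the shift along the tool's x, y, z in m, a list of three; "rotation": the turn, a rotation vector about the tool's x, y, z in degrees, a list of three. In form: [{"gripper": gripper, "offset": [tx, ty, tz], "rotation": [ax, ay, az]}, ...]. A call has 1 to 20 rows; each row shifts and turns the commanded pose from where the row before left it, along the tool's axes as they then stand; what a row does not reach is not made up. A row lasts 1/10 s, in which the tool goes at most 50 mm and 8.59 degrees, less where a joint would pass 70% of its speed; a pose out of reach is approached as far as the arm can. A call with a gripper value outside its range is refused whole. The fingers move at their own pace and stop on an object; "newtons" is the grip in N (left out, the last holds). Time passes only in rows, so rows that do not move let the fingers close. It gives the time, the measured TCP pose, the force, the opening and the grip force at its end, in the units of the state.
- manip.get_obs(): the state, without advancing time (a new reading comes with each control period).
- imaging.camera(name): name is "side" or "top" or "wrist"; returns the picture (420x560x3 uint8, blue, green, red); there is no depth.
- imaging.camera_model(name): a dict with "camera_matrix" (3x3 intrinsics, pixels), "world_to_cam" (4x4, takes a point from world to camera coordinates); the wrist camera has in their place "hand_eye" (4x4, takes a point from camera to tool coordinates, whose origin is the TCP and whose axes are the flange's). Camera axes: x right, y up, looking along -z (the intrinsics and any distortion apply to the point x, -y, -z); pixel columns grow to the right and rows downward; lengths in m; the calibration is good to about 2 mm. A picture is of the moment at which its call begins: read the wrist's pose just before it. camera_model takes no time and is no camera call.
- workorder.hand_in(): hands the job in; it is judged then, once.
The state is a dict: "clock": time; "joint_pos": joint angles; "joint_velocities": joint speeds; "tau": joint torques, N m; "position": TCP position; "ee_rot": TCP orientation; "ft_force": force on the tool from outside, world axes, zero at the start; "torque": the same for the moment, N m; "grip_width": opening from 0.0 (shut) to 1.0 (fully open); "grasp_force": force on a finger pad.
Only numpy, scipy, OpenCV 4.12 (cv2) and the standard library are available. Lean on these libraries where they do the work, as an engineer would, in place of code of your own. Each camera call takes 0.05 s, during which the arm holds its last target. There are 200 camera calls.

### The job

The pink lunchbox's lid lies upside down on the worktop, and the hard cold pack in its pocket, a pale disc with one flat edge, is turned the wrong way. With a light fingertip on its top, turn it in the pocket until its flat edge faces the thick inner bar of the lid, then slide it home against the bar so that the flat lies flush along it, with a gentle press, and let go. Press softly: the shell cracks under a hard push. Keep the disc flat in its pocket and leave everything else where it is.

Things in the scene. Friction and masses are not known exactly. Their poses are not given: they have to be found in the camera images.
- lid: Upturned pink lunchbox lid, fixed, 148 x 108 mm, floor 4 mm thick. Its pocket is U-shaped: a half round of radius 50 mm about the lid's z axis on the -x side, then straight walls at y = -50 and +50 mm up to the thick inner bar on the +x side. Origin: on the worktop, on that axis. Walls 4 mm thick, tops at z = 12 mm. Beyond the bar is an open slot, 30 mm wide, with a little sauce pot in it.
- bar_face (a point): Middle of the bar's face towards the pocket, at lid x = +50, y = 0, z = 12 mm; axes as the lid's, +x points from the pocket into the bar. The bar is 10 mm thick, fixed and rigid, runs along the lid's y across the pocket; its top is at z = 16 mm.
- disc: Cold pack: loose rigid pale plastic disc, about 130 g, 96 mm across, 16 mm thick, one flat edge, on the pocket floor with 2 mm of play all round. Origin: centre of the round, on its underside. +x points at the middle of the flat, 38 mm from the centre, 58 mm long. At the lid's yaw the flat faces the bar; it starts 108 to 180 degrees off, either way. Home: centre 38 mm from the bar's face.
- disc_flat (a point): Middle of the disc's flat edge, at mid thickness: disc x = +38, y = 0, z = 8 mm; axes as the disc's.
- sauce_pot: Bystander: little jar, 20 mm across, 26 mm high, standing in the lid's slot beyond the bar. Origin: centre of its underside.
- fork: Bystander: steel fork, about 170 mm long, lying beside the lid. Origin near its middle, +x towards the tines.
- chopsticks: Bystander: pair of bamboo chopsticks, 200 mm long, lying beside the lid. Origin at the middle, +x along them.
- lunchbox: Bystander: closed pink two-tier lunchbox, 110 x 150 x 100 mm, standing to the left. Origin: centre of its underside.
- snack_cup: Bystander: orange snack cup, 72 mm across, 81 mm high with a flap lid standing up to about 105 mm, to the right. Origin: centre of its underside.
- mug: Bystander: white mug, 76 mm across, 88 mm high, to the right. Origin: centre of its underside.
- sponge: Bystander: sponge, 95 x 62 x 28 mm, far left. Origin: centre of its underside.
- disc_top (a point): Centre of the disc's plain flat top (disc z = 16 mm), 20 mm above the worktop. The disc slides easily on the lid (friction about 0.12); fingertips grip it better. A fingertip pressing down with 4 to 12 N some 33 mm from the centre and moving on a circle turns it by about 3/4 of the arc. The shell cracks above 25 N from the fingers or 20 N against the bar; its support is hard.
Things that resemble listed ones, but are neither listed nor needed, are in the scene too. Of the things that look like the disc, the smallest one is meant.

How it is judged:
On the way, in this order (a step that is already met when the one before it is completed fails the run):
1. the disc is turned so that its flat roughly faces the bar (within about 20 degrees) (angle between the x axis of disc and the x axis of lid, either way round below 0.35 rad and x of disc_flat in the frame of lid above 0.02 m).
2. the flat is pressed against the bar with at least 1 N (x of disc_flat in the frame of bar_face above -0.002 m and angle between the x axis of disc and the x axis of lid, either way round below 0.045 rad and contact force between disc and bar above 1 N), for 0.05 s.
At the end, for the whole second after the job is handed in: The disc lies flat on the pocket floor, at rest and let go, with the middle of its flat within 2 mm of the bar's face and the flat parallel to the bar within 2.5 degrees (x of disc_flat in the frame of bar_face above -0.002 m and angle between the x axis of disc and the x axis of lid, either way round below 0.045 rad and angle between disc's own z axis and vertical below 0.04 rad and z of disc in the frame of lid below 0.006 m and linear speed of disc below 0.01 m/s); the robot touches nothing.
It fails at once if the robot pushes on the disc with more than 25 N (contact force between any of the fingers, the arm and disc above 25 N).
It fails at once if the disc is pressed against the bar with more than 20 N (contact force between disc and bar above 20 N).
It fails at once if the disc is tipped or lifted out of its pocket (angle between disc's own z axis and vertical above 0.2 rad or z of disc in the frame of lid above 0.014 m).
It fails at once if a bystander is moved by more than 15 mm (distance of any of sauce_pot, fork, chopsticks, lunchbox, snack_cup, mug, sponge from where it was at the start of the episode above 0.015 m).
It also fails if it takes over 58 s, if anything falls off the work surface, if the arm or the gripper's body presses on something with over 40 N, if the wrist force passes 120 N, or if a joint passes its speed limit or range.

## Working session

There is one attempt and no reset: what is moved stays moved. The work goes in short steps, Python scripts to look and compute and a tool call to move; the robot and the scene stay as the last step left them, time stands still between calls to the robot, and variables do not carry over. Pictures are saved under pics/ and viewed, at most 10 in all, crops included, and the job is handed in when it is done.

Besides the shell and the picture viewer there is one more tool, called after ">>>" in YAML: its name, and indented under it one key for each argument. jog_arm: Moves the arm, as the interface text tells. Its arguments: {"type":"object","properties":{"deltas":{"type":"array","items":{"type":"object","properties":{"gripper":{"type":"number"},"offset":{"type":"array","items":{"type":"number"}},"rotation":{"type":"array","items":{"type":"number"}}}}},"newtons":{"type":"number"}},"required":["deltas"]}

```bash
mkdir -p pics; ls
python3 - <<'E'
from workcell import manip, imaging
import cv2,numpy as np
o=manip.get_obs(); print({k:np.round(v,3).tolist() for k,v in o.items()}, manip.finger_overhang)
a=imaging.camera('top');b=imaging.camera('side')
cv2.imwrite('pics/top.png',a);cv2.imwrite('pics/side.png',b)
for n in('top','side','wrist'):print(n,imaging.camera_model(n))
E
```

```text
pics
{'clock': 0.0, 'joint_pos': [1.248, 0.333, -0.065, 1.461, 0.022, 1.35, -0.088], 'joint_velocities': [0.0, 0.002, 0.002, -0.0, -0.0, -0.001, -0.001], 'tau': [0.001, -62.545, 0.05, -39.16, 0.016, 0.01, 0.0], 'position': [0.184, -0.597, 0.241], 'ee_rot': [0.989, 0.149, -0.0, -0.001], 'ft_force': [-0.118, -0.179, -0.295], 'torque': [-0.068, -0.013, -0.001], 'grasp_force': 0.0, 'grip_width': 0.999} 0.011
top {'camera_matrix': array([[534.35187054,   0.        , 277.78419787],
       [  0.        , 534.35187054, 219.96034081],
       [  0.        ,   0.        ,   1.        ]]), 'world_to_cam': array([[-0.01713628, -0.99971256,  0.0167674 , -0.02066399],
       [ 0.99354069, -0.01514426,  0.11246133, -0.54481332],
       [-0.11217507,  0.01858626,  0.99351462, -1.67277828],
       [ 0.        ,  0.        ,  0.        ,  1.        ]])}
side {'camera_matrix': array([[400.62417979,   0.        , 276.24843027],
       [  0.        , 400.62417979, 209.76988697],
       [  0.        ,   0.        ,   1.        ]]), 'world_to_cam': array([[ 0.92799976, -0.37256518, -0.00340965, -0.52357161],
       [ 0.23955197,  0.58962619,  0.77133379, -0.17546692],
       [-0.28536169, -0.71661436,  0.63642169, -0.89079711],
       [ 0.        ,  0.        ,  0.        ,  1.        ]])}
wrist {'camera_matrix': array([[337.23614651,   0.        , 275.98949286],
       [  0.        , 337.23614651, 210.10060661],
       [  0.        ,   0.        ,   1.        ]]), 'hand_eye': array([[-4.25629872e-04,  9.56484441e-01,  2.91783024e-01,
         7.59731687e-02],
       [ 9.99999786e-01,  5.52117630e-04, -3.51158680e-04,
        -1.16482336e-03],
       [-4.96976366e-04,  2.91782812e-01, -9.56484471e-01,
        -1.32328885e-01],
       [ 0.00000000e+00,  0.00000000e+00,  0.00000000e+00,
         1.00000000e+00]])}
```

View pics/top.png

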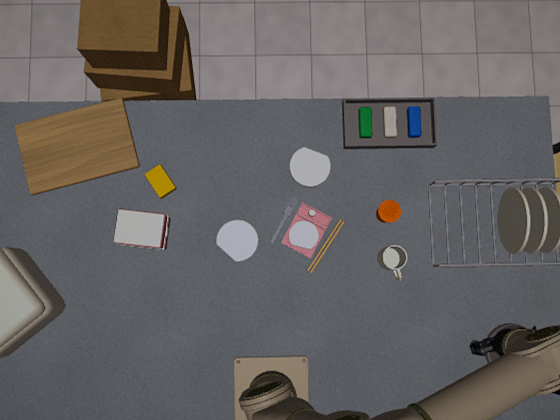

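View pics/side.png

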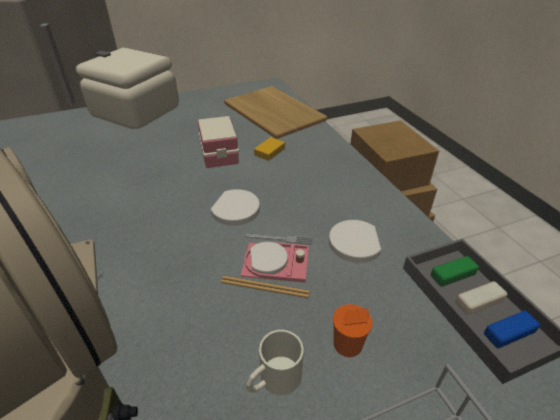

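The top view shows the lid at about (305,230), with the target disc at (303,235) and the pot at (312,212), so the bar is toward the upper right. The larger lookalike discs are at (237,240) and (310,167). The side view agrees.

```bash
cat > h.py <<'E'
import numpy as np,cv2
from scipy.spatial.transform import Rotation as R
from workcell import manip, imaging
def pose(o):
    T=np.eye(4);T[:3,:3]=R.from_quat(o['ee_rot']).as_matrix();T[:3,3]=o['position'];return T
def c2w(name,o=None):
    m=imaging.camera_model(name)
    return m['camera_matrix'],(pose(o)@m['hand_eye'] if name=='wrist' else np.linalg.inv(m['world_to_cam']))
def rays(uv,K,T):
    uv=np.atleast_2d(uv).astype(float)
    d=np.c_[(uv[:,0]-K[0,2])/K[0,0],-(uv[:,1]-K[1,2])/K[1,1],-np.ones(len(uv))]
    return T[:3,3],d@T[:3,:3].T
def onplane(uv,K,T,z):
    c,d=rays(uv,K,T); return c+d*((z-c[2])/d[:,2])[:,None]
def tri(r1,r2):
    (c1,d1),(c2,d2)=r1,r2
    s=np.linalg.lstsq(np.c_[d1[0],-d2[0]],c2-c1,rcond=None)[0]
    p,q=c1+s[0]*d1[0],c2+s[1]*d2[0]; return (p+q)/2,np.linalg.norm(p-q)
E
python3 - <<'E'
from h import *
r={}
for n,seed in(('top',(303,235)),('side',(268,257))):
    a=cv2.imread(f'pics/{n}.png');h=cv2.cvtColor(a,cv2.COLOR_BGR2HSV)
    pale=((h[...,1]<45)&(h[...,2]>150)).astype(np.uint8)
    _,l,s,c=cv2.connectedComponentsWithStats(pale);i=l[seed[1],seed[0]]
    pink=(((h[...,0]>160)|(h[...,0]<8))&(h[...,1]>70)&(h[...,2]>120)).astype(np.uint8)
    win=np.zeros_like(pink);win[seed[1]-55:seed[1]+45,seed[0]-45:seed[0]+60]=1
    P=cv2.findNonZero(pink*win);rect=cv2.minAreaRect(P)
    K,T=c2w(n); print(n,s[i],c[i],rect,onplane(c[i],K,T,.02),onplane(rect[0],K,T,.01))
    if n=='top': print(onplane(cv2.boxPoints(rect),K,T,.012), onplane([312,212],K,T,.026))
    r[n]=rays(c[i],K,T)
print(tri(r['top'],r['side']))
E
```

```text
top [289 221  30  28 660] [303.44848485 234.40606061] ((306.037841796875, 229.87298583984375), (33.427978515625, 45.59305953979492), 27.897274017333984) [[ 0.4978475  -0.11106039  0.02      ]] [[ 0.51322372 -0.12041021  0.01      ]]
[[ 0.47458973 -0.03764253  0.012     ]
 [ 0.60419106 -0.1090591   0.012     ]
 [ 0.55174753 -0.20345725  0.012     ]
 [ 0.42293215 -0.13134617  0.012     ]] [[ 0.56897278 -0.13972928  0.026     ]]
side [251 242  36  29 871] [267.79334099 255.91618829] ((274.5049743652344, 259.8832092285156), (65.83403015136719, 34.5432014465332), 2.436648368835449) [[ 0.49720543 -0.1138856   0.02      ]] [[ 0.51052103 -0.12277662  0.01      ]]
(array([ 0.4981241 , -0.11126069,  0.01710608]), np.float64(6.378078702154897e-05))
```

>>> jog_arm:
  deltas:
    - {"gripper":0,"offset":[0.0297,-0.0247,0],"rotation":[0,0,0]}
    - {"gripper":0,"offset":[0.0297,-0.0247,0],"rotation":[0,0,0]}
    - {"gripper":0,"offset":[0.0297,-0.0247,0],"rotation":[0,0,0]}
    - {"gripper":0,"offset":[0.0297,-0.0247,0],"rotation":[0,0,0]}
    - {"gripper":0,"offset":[0.0297,-0.0247,0],"rotation":[0,0,0]}
    - {"gripper":0,"offset":[0.0297,-0.0247,0],"rotation":[0,0,0]}
    - {"gripper":0,"offset":[0.0297,-0.0247,0],"rotation":[0,0,0]}
    - {"gripper":0,"offset":[0.0297,-0.0247,0],"rotation":[0,0,0]}
    - {"gripper":0,"offset":[0.0297,-0.0247,0],"rotation":[0,0,0]}
    - {"gripper":0,"offset":[0.0297,-0.0247,0],"rotation":[0,0,0]}
    - {"gripper":0,"offset":[0.0297,-0.0247,0],"rotation":[0,0,0]}
    - {"gripper":0,"offset":[0.0297,-0.0247,0],"rotation":[0,0,0]}
    - {"gripper":0,"offset":[0.0297,-0.0247,0],"rotation":[0,0,0]}
    - {"gripper":0,"offset":[0.0297,-0.0247,0.02],"rotation":[0,0,0]}
    - {"gripper":0,"offset":[0.0297,-0.0247,0.02],"rotation":[0,0,0]}
    - {"gripper":0,"offset":[0,0,0.02],"rotation":[0,0,0]}
    - {"gripper":0,"offset":[0,0,0.01],"rotation":[0,0,0]}
    - {"gripper":0,"offset":[0,0,0],"rotation":[0,0,0]}

```text
clock: 1.9
position: [0.4996, -0.1122, 0.1709]
ee_rot: [0.989, 0.149, -0.001, -0.0]
ft_force: [0.0, 0.4, -0.1]
grip_width: 0.004
grasp_force: 0.0
```

Run:
```python
from h import *
o=manip.get_obs();a=imaging.camera('wrist')
np.savez('pics/w1.npz',p=o['position'],q=o['ee_rot']);cv2.imwrite('pics/w1.png',a)
print({k:np.round(v,4).tolist() for k,v in o.items()})
```

```text
{'clock': 1.9, 'joint_pos': [0.6278, 0.1834, -0.5432, 1.8225, 0.1025, 1.1666, -1.2206], 'joint_velocities': [0.0107, -0.0273, 0.002, -0.0347, -0.0079, 0.0239, 0.0082], 'tau': [-1.1542, -44.32, -4.0119, -36.1059, 0.055, -0.4534, -0.1202], 'position': [0.4996, -0.1122, 0.1709], 'ee_rot': [0.9888, 0.1489, -0.0014, -0.0004], 'ft_force': [0.0444, 0.3822, -0.0971], 'torque': [-0.0541, 0.0367, -0.024], 'grasp_force': 0.0, 'grip_width': 0.0035}
```

View pics/w1.png

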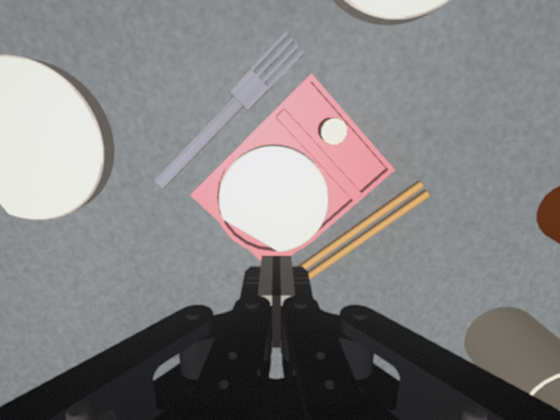

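The wrist view shows the disc at about (273,199). Its flat runs at the lower left from about (222,220) to (270,250), roughly opposite the bar, which runs from (280,115) to (360,195). The pot is at (333,131).

```bash
cat >> h.py <<'E'
def look(tag):
    o=manip.get_obs();a=imaging.camera('wrist');cv2.imwrite(f'pics/{tag}.png',a)
    np.savez(f'pics/{tag}.npz',position=o['position'],ee_rot=o['ee_rot']); return a,o
def discfit(a,o,seed,verbose=True):
    K,T=c2w('wrist',o);h=cv2.cvtColor(a,cv2.COLOR_BGR2HSV)
    m=((h[...,1]<45)&(h[...,2]>165)).astype(np.uint8)
    _,l,s,_=cv2.connectedComponentsWithStats(m);i=l[int(seed[1]),int(seed[0])]
    c=max(cv2.findContours((l==i).astype(np.uint8),0,cv2.CHAIN_APPROX_NONE)[0],key=cv2.contourArea)[:,0]
    P=onplane(c,K,T,.02)[:,:2]
    q=P.mean(0);keep=np.ones(len(P),bool);r=.048
    for _ in range(25):   # algebraic circle on points near/outside the round
        A=np.c_[2*P[keep],np.ones(keep.sum())];x=np.linalg.lstsq(A,(P[keep]**2).sum(1),rcond=None)[0]
        q=x[:2];r=np.sqrt(x[2]+q@q);d=np.linalg.norm(P-q,axis=1);keep=abs(d-r)<max(.0012,np.percentile(abs(d-r),60))
    f=P[(d<r-.003)]
    vx,vy,x0,y0=cv2.fitLine(f.astype(np.float32),cv2.DIST_HUBER,0,1e-4,1e-4).ravel()
    n=np.array([-vy,vx]);off=n@(np.array([x0,y0])-q)
    if off<0:n,off=-n,-off
    L=np.ptp(f@np.array([vx,vy]))
    yaw=np.arctan2(n[1],n[0])
    if verbose:print('disc',q.round(4),'r',r.round(4),'flat yaw deg',np.degrees(yaw).round(1),'off',off.round(4),'len',L.round(4),'n',len(f),'px',s[i])
    return q,yaw,off
def lidfit(a,o):
    K,T=c2w('wrist',o);h=cv2.cvtColor(a,cv2.COLOR_BGR2HSV)
    m=(((h[...,0]>160)|(h[...,0]<8))&(h[...,1]>60)&(h[...,2]>110)).astype(np.uint8)
    _,l,s,_=cv2.connectedComponentsWithStats(m);i=1+np.argmax(s[1:,4])
    P=onplane(cv2.findNonZero((l==i).astype(np.uint8))[:,0],K,T,.012)[:,:2]
    return cv2.minAreaRect((P*1000).astype(np.float32)),P
E
python3 - <<'E'
from h import *
a=cv2.imread('pics/w1.png');z=np.load('pics/w1.npz');o=dict(position=z['p'],ee_rot=z['q'])
discfit(a,o,(273,190))
r,_=lidfit(a,o);print(r,cv2.boxPoints(r))
K,T=c2w('wrist',o)
print('pot',onplane([333,131],K,T,.026))
# height: disc centre from wrist + top camera
t=cv2.imread('pics/top.png')
m=cv2.inRange(cv2.cvtColor(a,cv2.COLOR_BGR2HSV),(0,0,165),(180,45,255));_,l,s,c=cv2.connectedComponentsWithStats(m);i=l[190,273]
Kt,Tt=c2w('top');print(tri(rays(c[i],K,T),rays([303.45,234.41],Kt,Tt)))
g=cv2.cvtColor(a,cv2.COLOR_BGR2GRAY)
for f in np.linspace(-.3,1.3,1):pass
cr=cv2.resize(a[60:280,180:410],None,fx=2.6,fy=2.6,interpolation=cv2.INTER_CUBIC);cv2.imwrite('pics/c1.png',cr)
E
```

```text
disc [ 0.4961 -0.1093] r 0.0476 flat yaw deg 165.0 off 0.0378 len 0.0471 n 46 px [ 218  146  111  106 8776]
((513.4244384765625, -119.44284057617188), (108.0357894897461, 149.06678771972656), 60.871734619140625) [[ 422.02304 -130.34886]
 [ 552.2377  -202.90956]
 [ 604.8258  -108.53682]
 [ 474.6112   -35.97612]]
pot [[ 0.56750525 -0.13780375  0.026     ]]
(array([ 0.49844237, -0.11061781,  0.01259572]), np.float64(0.001874833354933199))
```

View pics/c1.png

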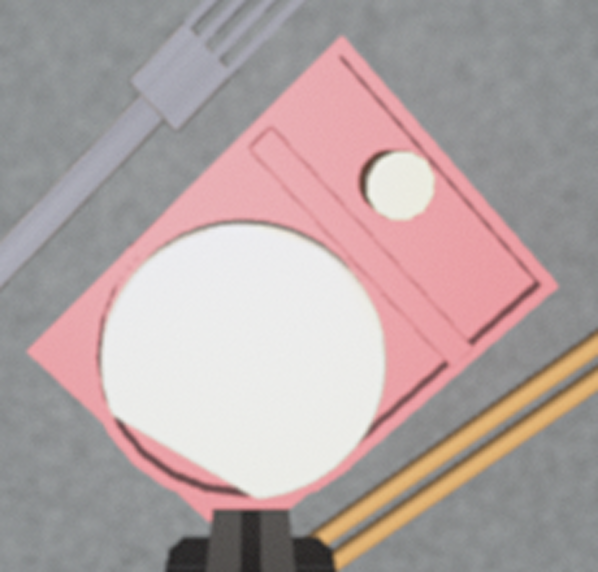

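The crop confirms it: the flat is at the lower left and the bar at the upper right, with the disc centred in the pocket. The lid's yaw is −29.1° and the disc's is 165°, so the disc needs +166° (CCW). I'll go down onto the rim at a 33 mm radius.

>>> jog_arm:
  deltas:
    - {"gripper":0,"offset":[0.015,-0.0018,0.03],"rotation":[0,0,0]}
    - {"gripper":0,"offset":[0.0153,-0.0018,0.03],"rotation":[0,0,0]}
    - {"gripper":0,"offset":[0,0,0.03],"rotation":[0,0,0]}
    - {"gripper":0,"offset":[0,0,0.03],"rotation":[0,0,0]}
    - {"gripper":0,"offset":[0,0,0.014],"rotation":[0,0,0]}
    - {"gripper":0,"offset":[0,0,0],"rotation":[0,0,0]}
    - {"gripper":0,"offset":[0,0,0],"rotation":[0,0,0]}

```text
clock: 2.65
position: [0.5295, -0.0998, 0.0398]
ee_rot: [0.989, 0.149, 0.001, 0.0]
ft_force: [-0.2, 0.4, -1.0]
grip_width: -0.0
grasp_force: 0.0
```

>>> jog_arm:
  deltas:
    - {"gripper":0,"offset":[-0.0015,0,0.004],"rotation":[0,0,0]}
    - {"gripper":0,"offset":[0,0,0.002],"rotation":[0,0,0]}
    - {"gripper":0,"offset":[0,0,0],"rotation":[0,0,0]}
    - {"gripper":0,"offset":[0,0,0],"rotation":[0,0,0]}

```text
clock: 3.05
position: [0.5274, -0.0997, 0.0327]
ee_rot: [0.989, 0.149, 0.0, 0.0]
ft_force: [0.5, 0.2, -0.3]
grip_width: -0.0
grasp_force: 0.0
```

>>> jog_arm:
  deltas:
    - {"gripper":0,"offset":[0,0,0.001],"rotation":[0,0,0]}
    - {"gripper":0,"offset":[0,0,0.0007],"rotation":[0,0,0]}
    - {"gripper":0,"offset":[0,0,0],"rotation":[0,0,0]}

```text
clock: 3.35
position: [0.5279, -0.0997, 0.0312]
ee_rot: [0.989, 0.149, 0.001, 0.0]
ft_force: [0.7, 0.5, 5.1]
grip_width: -0.006
grasp_force: 2.3
```

>>> jog_arm:
  deltas:
    - {"gripper":0,"offset":[0,0,0.0005],"rotation":[0,0,0]}
    - {"gripper":0,"offset":[0,0,0],"rotation":[0,0,0]}

```text
clock: 3.55
position: [0.5283, -0.0998, 0.0311]
ee_rot: [0.989, 0.149, 0.001, 0.0]
ft_force: [-0.3, -0.2, 10.0]
grip_width: -0.002
grasp_force: 4.5
```

>>> jog_arm:
  deltas:
    - {"gripper":0,"offset":[-0.0001,-0.0023,-0.0002],"rotation":[0,0,-4]}
    - {"gripper":0,"offset":[-0.0001,-0.0023,0],"rotation":[0,0,-4]}
    - {"gripper":0,"offset":[-0.0001,-0.0023,0],"rotation":[0,0,-4]}
    - {"gripper":0,"offset":[-0.0001,-0.0023,0],"rotation":[0,0,-4]}
    - {"gripper":0,"offset":[-0.0001,-0.0023,0],"rotation":[0,0,-4]}

```text
clock: 4.05
position: [0.5229, -0.0896, 0.0311]
ee_rot: [0.947, 0.32, 0.001, 0.001]
ft_force: [0.5, -0.5, 6.2]
grip_width: -0.004
grasp_force: 3.3
```

>>> jog_arm:
  deltas:
    - {"gripper":0,"offset":[-0.0001,-0.0023,0.0001],"rotation":[0,0,-4]}
    - {"gripper":0,"offset":[-0.0001,-0.0023,0],"rotation":[0,0,-4]}
    - {"gripper":0,"offset":[-0.0001,-0.0023,0],"rotation":[0,0,-4]}
    - {"gripper":0,"offset":[-0.0001,-0.0023,0],"rotation":[0,0,-4]}
    - {"gripper":0,"offset":[-0.0001,-0.0023,0],"rotation":[0,0,-4]}
    - {"gripper":0,"offset":[-0.0001,-0.0023,0],"rotation":[0,0,-4]}
    - {"gripper":0,"offset":[-0.0001,-0.0023,0],"rotation":[0,0,-4]}
    - {"gripper":0,"offset":[-0.0001,-0.0023,0],"rotation":[0,0,-4]}

```text
clock: 4.85
position: [0.5084, -0.0788, 0.0311]
ee_rot: [0.822, 0.569, 0.001, 0.001]
ft_force: [0.5, 0.1, 7.9]
grip_width: -0.003
grasp_force: 3.7
```

Run:
```python
from h import *
a=imaging.camera('top');o=manip.get_obs();print(o['position'],np.round(o['joint_pos'],2))
w,_=look('w2')
cv2.imwrite('pics/v2.png',np.hstack([w, cv2.resize(a[190:270,260:350],(240,213)) if 0 else cv2.copyMakeBorder(cv2.resize(a[190:270,260:350],(240,213)),0,207,0,0,0)]))
```

```text
[ 0.50812078 -0.07867766  0.03110143] [ 0.67  0.41 -0.7   1.93  0.33  0.91 -0.55]
```

View pics/v2.png

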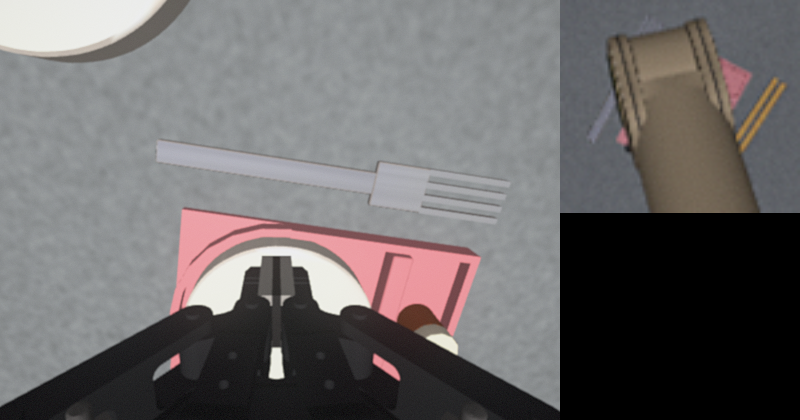

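The wrist view shows the fingertip at (277,260) on the disc, well inside the pocket, with fork and pot untouched. The flat is hidden behind the hand. The stroke continues.

>>> jog_arm:
  deltas:
    - {"gripper":0,"offset":[-0.0001,-0.0023,0],"rotation":[0,0,-4]}
    - {"gripper":0,"offset":[-0.0001,-0.0023,0],"rotation":[0,0,-4]}
    - {"gripper":0,"offset":[-0.0001,-0.0023,0],"rotation":[0,0,-4]}
    - {"gripper":0,"offset":[-0.0001,-0.0023,0],"rotation":[0,0,-4]}
    - {"gripper":0,"offset":[-0.0001,-0.0023,0],"rotation":[0,0,-4]}
    - {"gripper":0,"offset":[-0.0001,-0.0023,0],"rotation":[0,0,-4]}
    - {"gripper":0,"offset":[-0.0001,-0.0023,0],"rotation":[0,0,-4]}
    - {"gripper":0,"offset":[-0.0001,-0.0023,0],"rotation":[0,0,-4]}
    - {"gripper":0,"offset":[-0.0001,-0.0023,0],"rotation":[0,0,-4]}
    - {"gripper":0,"offset":[-0.0001,-0.0023,0],"rotation":[0,0,-4]}
    - {"gripper":0,"offset":[-0.0001,-0.0023,0],"rotation":[0,0,-4]}
    - {"gripper":0,"offset":[-0.0001,-0.0023,0],"rotation":[0,0,-4]}

```text
clock: 6.15
position: [0.4816, -0.0804, 0.0311]
ee_rot: [0.52, 0.854, 0.0, 0.001]
ft_force: [-0.5, 0.8, 8.4]
grip_width: -0.002
grasp_force: 4.2
```

>>> jog_arm:
  deltas:
    - {"gripper":0,"offset":[-0.0001,-0.0023,0],"rotation":[0,0,-4]}
    - {"gripper":0,"offset":[-0.0001,-0.0023,0],"rotation":[0,0,-4]}
    - {"gripper":0,"offset":[-0.0001,-0.0023,0],"rotation":[0,0,-4]}
    - {"gripper":0,"offset":[-0.0001,-0.0023,0],"rotation":[0,0,-4]}
    - {"gripper":0,"offset":[-0.0001,-0.0023,0],"rotation":[0,0,-4]}
    - {"gripper":0,"offset":[-0.0001,-0.0023,0],"rotation":[0,0,-4]}
    - {"gripper":0,"offset":[-0.0001,-0.0023,0],"rotation":[0,0,-4]}
    - {"gripper":0,"offset":[-0.0001,-0.0023,0],"rotation":[0,0,-4]}
    - {"gripper":0,"offset":[-0.0001,-0.0023,0],"rotation":[0,0,-4]}
    - {"gripper":0,"offset":[-0.0001,-0.0023,0],"rotation":[0,0,-4]}
    - {"gripper":0,"offset":[-0.0001,-0.0023,0],"rotation":[0,0,-4]}
    - {"gripper":0,"offset":[-0.0001,-0.0023,0],"rotation":[0,0,-4]}

```text
clock: 7.35
position: [0.465, -0.1015, 0.0311]
ee_rot: [0.127, 0.992, -0.0, 0.001]
ft_force: [0.6, 0.5, 8.4]
grip_width: 0.003
grasp_force: 4.4
```

>>> jog_arm:
  deltas:
    - {"gripper":0,"offset":[0,0,-0.01],"rotation":[0,0,0]}
    - {"gripper":0,"offset":[0,0,-0.03],"rotation":[0,0,0]}
    - {"gripper":0,"offset":[-0.016,0,-0.04],"rotation":[0,0,0]}
    - {"gripper":0,"offset":[-0.017,0,-0.04],"rotation":[0,0,0]}
    - {"gripper":0,"offset":[0,0,-0.02],"rotation":[0,0,0]}
    - {"gripper":0,"offset":[0,0,0],"rotation":[0,0,0]}
    - {"gripper":0,"offset":[0,0,0],"rotation":[0,0,0]}

```text
clock: 8.05
position: [0.4955, -0.1099, 0.1702]
ee_rot: [0.13, 0.992, -0.0, -0.0]
ft_force: [0.6, -0.3, -0.1]
grip_width: 0.002
grasp_force: 0.0
```

Run:
```python
from h import *
a,o=look('w3');print(o['position'],np.round(o['joint_pos'],2),o['ft_force'])
T=pose(o)@imaging.camera_model('wrist')['hand_eye'];K=imaging.camera_model('wrist')['camera_matrix']
p=np.linalg.inv(T)@[.496,-.1095,.02,1];px=[K[0,2]-K[0,0]*p[0]/p[2],K[1,2]+K[1,1]*p[1]/p[2]];print(px)
discfit(a,o,px)
r,_=lidfit(a,o);print(r)
```

```text
[ 0.49549437 -0.10993138  0.17016175] [ 1.15  0.33 -1.17  1.82  0.33  1.21  1.19] [ 0.56056727 -0.3098833  -0.08553502]
[np.float64(274.79736141076376), np.float64(196.58868764049126)]
disc [ 0.4979 -0.1105] r 0.0476 flat yaw deg -52.6 off 0.0379 len 0.0466 n 43 px [ 219  143  111  108 8873]
((513.8859252929688, -119.2638931274414), (108.61785888671875, 149.12693786621094), 61.06531524658203)
```

View pics/w3.png

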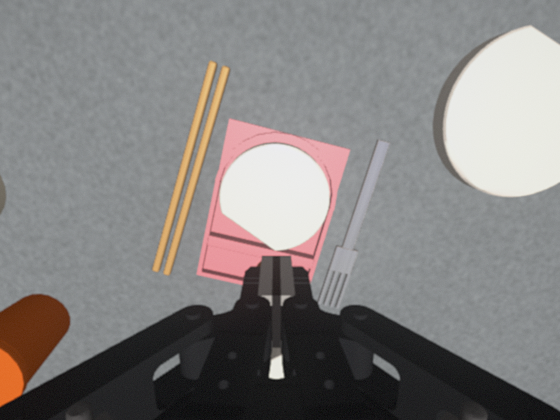

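The view shows the disc at (275,197) with its flat at the lower left, now 24° short of facing the bar. The bar is toward the pot, below. One more short stroke.

>>> jog_arm:
  deltas:
    - {"gripper":0,"offset":[0.016,0,0.04],"rotation":[0,0,0]}
    - {"gripper":0,"offset":[0.017,0,0.04],"rotation":[0,0,0]}
    - {"gripper":0,"offset":[0,0,0.04],"rotation":[0,0,0]}
    - {"gripper":0,"offset":[0,0,0.014],"rotation":[0,0,0]}
    - {"gripper":0,"offset":[0,0,0.002],"rotation":[0,0,0]}
    - {"gripper":0,"offset":[0,0,0],"rotation":[0,0,0]}
    - {"gripper":0,"offset":[0,0,0.001],"rotation":[0,0,0]}
    - {"gripper":0,"offset":[0,0,0.0005],"rotation":[0,0,0]}
    - {"gripper":0,"offset":[0,0,0],"rotation":[0,0,0]}
    - {"gripper":0,"offset":[0,0,0],"rotation":[0,0,0]}

```text
clock: 9.1
position: [0.4641, -0.1017, 0.0332]
ee_rot: [0.129, 0.992, -0.0, 0.0]
ft_force: [0.0, -0.7, 0.1]
grip_width: 0.001
grasp_force: 0.0
```

>>> jog_arm:
  deltas:
    - {"gripper":0,"offset":[0,0,0.001],"rotation":[0,0,0]}
    - {"gripper":0,"offset":[0,0,0.001],"rotation":[0,0,0]}
    - {"gripper":0,"offset":[0,0,0.0005],"rotation":[0,0,0]}
    - {"gripper":0,"offset":[0,0,0],"rotation":[0,0,0]}

```text
clock: 9.5
position: [0.4649, -0.1015, 0.0311]
ee_rot: [0.129, 0.992, -0.0, 0.001]
ft_force: [-2.5, -0.2, 12.0]
grip_width: -0.001
grasp_force: 5.8
```

>>> jog_arm:
  deltas:
    - {"gripper":0,"offset":[0,0,-0.0003],"rotation":[0,0,0]}
    - {"gripper":0,"offset":[-0.0001,-0.0024,0],"rotation":[0,0,-4.1]}
    - {"gripper":0,"offset":[-0.0001,-0.0024,0],"rotation":[0,0,-4.1]}
    - {"gripper":0,"offset":[-0.0001,-0.0024,0],"rotation":[0,0,-4.1]}
    - {"gripper":0,"offset":[-0.0001,-0.0024,0],"rotation":[0,0,-4.1]}
    - {"gripper":0,"offset":[-0.0001,-0.0024,0],"rotation":[0,0,-4.1]}
    - {"gripper":0,"offset":[-0.0001,-0.0024,0],"rotation":[0,0,-4.1]}
    - {"gripper":0,"offset":[0,0,0],"rotation":[0,0,0]}

```text
clock: 10.3
position: [0.4643, -0.1161, 0.0311]
ee_rot: [-0.086, 0.996, -0.0, 0.001]
ft_force: [0.6, -0.1, 7.0]
grip_width: -0.006
grasp_force: 3.7
```

>>> jog_arm:
  deltas:
    - {"gripper":0,"offset":[0,0,-0.01],"rotation":[0,0,0]}
    - {"gripper":0,"offset":[0,0,-0.03],"rotation":[0,0,0]}
    - {"gripper":0,"offset":[-0.016,0,-0.04],"rotation":[0,0,0]}
    - {"gripper":0,"offset":[-0.017,0,-0.04],"rotation":[0,0,0]}
    - {"gripper":0,"offset":[0,0,-0.02],"rotation":[0,0,0]}
    - {"gripper":0,"offset":[0,0,0],"rotation":[0,0,0]}
    - {"gripper":0,"offset":[0,0,0],"rotation":[0,0,0]}

```text
clock: 11.0
position: [0.4956, -0.1103, 0.1704]
ee_rot: [-0.085, 0.996, -0.0, -0.0]
ft_force: [-0.3, -0.2, -0.9]
grip_width: -0.002
grasp_force: 0.0
```

```bash
cat >> h.py <<'E'
def check(tag,c=(.496,-.1095)):
    a,o=look(tag);print(o['position'],o['ee_rot'],np.round(o['joint_pos'],2),o['clock'])
    K,T=c2w('wrist',o);p=np.linalg.inv(T)@[*c,.02,1];px=[K[0,2]-K[0,0]*p[0]/p[2],K[1,2]+K[1,1]*p[1]/p[2]];print(px)
    q,y,off=discfit(a,o,px);r,_=lidfit(a,o);print(r)
    L=np.array([.4962,-.1096]);ly=np.radians(-29.05);M=np.array([[np.cos(ly),np.sin(ly)],[-np.sin(ly),np.cos(ly)]])
    e=y-ly;print('in lid: centre mm',1000*M@(q-L),'yaw err deg',np.degrees(e),'flat x mm',1000*((M@(q-L))[0]+.038*np.cos(e)))
E
python3 -c "
from h import *
check('w4')"
```

```text
[ 0.49556161 -0.1103341   0.17044328] [-8.50891563e-02  9.96373271e-01 -3.59667395e-04 -1.03572803e-04] [ 1.21  0.39 -1.27  1.81  0.4   1.23  1.57] 11.0
[np.float64(275.60302312247893), np.float64(196.07171268366358)]
disc [ 0.5001 -0.1104] r 0.0476 flat yaw deg -28.5 off 0.0378 len 0.046 n 42 px [ 219  145  110  107 8813]
((514.1258544921875, -119.27838134765625), (108.6755599975586, 148.8807830810547), 60.852622985839844)
in lid: centre mm [3.74753858 1.2032205 ] yaw err deg 0.5852002943501999 flat x mm 41.74555653670688
```

>>> jog_arm:
  deltas:
    - {"gripper":0,"offset":[-0.0044,-0.0009,0.04],"rotation":[0,0,0]}
    - {"gripper":0,"offset":[0,0,0.04],"rotation":[0,0,0]}
    - {"gripper":0,"offset":[0,0,0.04],"rotation":[0,0,0]}
    - {"gripper":0,"offset":[0,0,0.014],"rotation":[0,0,0]}
    - {"gripper":0,"offset":[0,0,0.003],"rotation":[0,0,0]}
    - {"gripper":0,"offset":[0,0,0.001],"rotation":[0,0,0]}
    - {"gripper":0,"offset":[0,0,0.0007],"rotation":[0,0,0]}
    - {"gripper":0,"offset":[0,0,0.0005],"rotation":[0,0,0]}
    - {"gripper":0,"offset":[0,0,0],"rotation":[0,0,0]}
    - {"gripper":0,"offset":[0,0,0],"rotation":[0,0,0]}

```text
clock: 12.05
position: [0.5006, -0.1106, 0.0318]
ee_rot: [-0.085, 0.996, -0.0, 0.0]
ft_force: [0.5, -0.1, -0.1]
grip_width: -0.002
grasp_force: 0.0
```

>>> jog_arm:
  deltas:
    - {"gripper":0,"offset":[0,0,0.0007],"rotation":[0,0,0]}
    - {"gripper":0,"offset":[0,0,0.0005],"rotation":[0,0,0]}
    - {"gripper":0,"offset":[0,0,0],"rotation":[0,0,0]}
    - {"gripper":0,"offset":[0,0,0],"rotation":[0,0,0]}

```text
clock: 12.45
position: [0.5014, -0.1104, 0.0311]
ee_rot: [-0.085, 0.996, -0.0, 0.001]
ft_force: [-0.3, 0.4, 9.8]
grip_width: 0.001
grasp_force: 4.7
```

>>> jog_arm:
  deltas:
    - {"gripper":0,"offset":[-0.0008,-0.0006,-0.0002],"rotation":[0,0,0]}
    - {"gripper":0,"offset":[-0.0008,-0.0006,0],"rotation":[0,0,0]}
    - {"gripper":0,"offset":[-0.0008,-0.0006,0],"rotation":[0,0,0]}
    - {"gripper":0,"offset":[-0.0008,-0.0006,0],"rotation":[0,0,0]}
    - {"gripper":0,"offset":[-0.0008,-0.0006,0],"rotation":[0,0,0]}
    - {"gripper":0,"offset":[-0.0008,-0.0006,0],"rotation":[0,0,0]}
    - {"gripper":0,"offset":[-0.0008,-0.0006,0],"rotation":[0,0,0]}

```text
clock: 13.15
position: [0.5073, -0.1135, 0.0312]
ee_rot: [-0.085, 0.996, -0.0, 0.001]
ft_force: [-2.0, -0.1, 9.4]
grip_width: 0.001
grasp_force: 4.7
```

>>> jog_arm:
  deltas:
    - {"gripper":0,"offset":[-0.0004,-0.0003,0],"rotation":[0,0,0]}
    - {"gripper":0,"offset":[-0.0004,-0.0003,0],"rotation":[0,0,0]}
    - {"gripper":0,"offset":[-0.0004,-0.0003,0],"rotation":[0,0,0]}

```text
clock: 13.45
position: [0.5084, -0.1139, 0.0311]
ee_rot: [-0.085, 0.996, -0.0, 0.0]
ft_force: [-2.5, 0.9, 10.8]
grip_width: -0.002
grasp_force: 4.9
```

>>> jog_arm:
  deltas:
    - {"gripper":0,"offset":[-0.0004,-0.0003,0],"rotation":[0,0,0]}
    - {"gripper":0,"offset":[-0.0004,-0.0003,0],"rotation":[0,0,0]}
    - {"gripper":0,"offset":[-0.0004,-0.0003,0],"rotation":[0,0,0]}

```text
clock: 13.75
position: [0.5097, -0.1145, 0.0311]
ee_rot: [-0.085, 0.996, -0.0, 0.0]
ft_force: [-2.4, 1.4, 9.3]
grip_width: 0.001
grasp_force: 4.8
```

>>> jog_arm:
  deltas:
    - {"gripper":0,"offset":[-0.0004,-0.0003,0],"rotation":[0,0,0]}
    - {"gripper":0,"offset":[-0.0004,-0.0003,0],"rotation":[0,0,0]}
    - {"gripper":0,"offset":[0,0,0],"rotation":[0,0,0]}

```text
clock: 14.05
position: [0.5107, -0.1149, 0.0312]
ee_rot: [-0.085, 0.996, -0.0, 0.0]
ft_force: [-2.0, 1.1, 9.3]
grip_width: 0.003
grasp_force: 4.6
```

>>> jog_arm:
  deltas:
    - {"gripper":0,"offset":[-0.0004,-0.0003,0.0003],"rotation":[0,0,0]}
    - {"gripper":0,"offset":[-0.0004,-0.0003,0],"rotation":[0,0,0]}
    - {"gripper":0,"offset":[-0.0004,-0.0003,0],"rotation":[0,0,0]}
    - {"gripper":0,"offset":[-0.0004,-0.0003,0],"rotation":[0,0,0]}

```text
clock: 14.45
position: [0.5126, -0.1157, 0.0311]
ee_rot: [-0.085, 0.996, -0.0, 0.001]
ft_force: [-3.2, 1.9, 12.2]
grip_width: -0.003
grasp_force: 6.3
```

>>> jog_arm:
  deltas:
    - {"gripper":0,"offset":[0,0,-0.01],"rotation":[0,0,0]}
    - {"gripper":0,"offset":[0,0,-0.03],"rotation":[0,0,0]}
    - {"gripper":0,"offset":[0,0,-0.04],"rotation":[0,0,0]}
    - {"gripper":0,"offset":[0,0,-0.04],"rotation":[0,0,0]}
    - {"gripper":0,"offset":[0,0,-0.02],"rotation":[0,0,0]}
    - {"gripper":0,"offset":[0,0,0],"rotation":[0,0,0]}
    - {"gripper":0,"offset":[0,0,0],"rotation":[0,0,0]}

```text
clock: 15.15
position: [0.5118, -0.1165, 0.17]
ee_rot: [-0.085, 0.996, -0.0, 0.0]
ft_force: [0.6, 0.1, -0.7]
grip_width: 0.004
grasp_force: 0.0
```

Run:
```python
from h import *
check('w5',(.5066,-.1155))
cv2.imwrite('pics/c5.png',cv2.resize(cv2.imread('pics/w5.png')[110:300,180:390],None,fx=2.8,fy=2.8,interpolation=cv2.INTER_CUBIC))
```

```text
[ 0.51175743 -0.11653549  0.17000366] [-8.50210701e-02  9.96379083e-01 -3.71909029e-04  3.74005130e-05] [ 1.16  0.43 -1.24  1.77  0.43  1.25  1.56] 15.15
[np.float64(276.93906524155364), np.float64(189.98016589896622)]
disc [ 0.5073 -0.1135] r 0.0476 flat yaw deg -29.1 off 0.0378 len 0.0461 n 42 px [ 224  134  111  110 9062]
((514.1704711914062, -119.27250671386719), (108.53231048583984, 148.49090576171875), 60.90171813964844)
in lid: centre mm [11.59576009  2.03390977] yaw err deg -0.0766928475482257 flat x mm 49.59572605053095
```

View pics/c5.png

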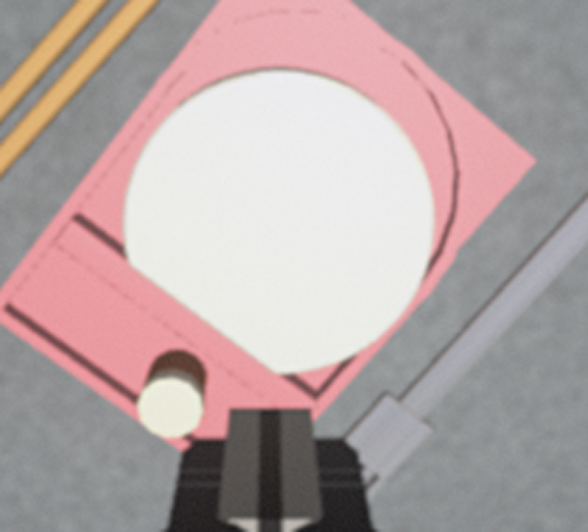

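The flat lies flush along the bar with no visible gap, and the yaw error is −0.1°. The net bar force was only about 1.5–2 N, so I'll press once more, slightly firmer, to have margin over the 1 N step.

>>> jog_arm:
  deltas:
    - {"gripper":0,"offset":[0.0047,0.0038,0.04],"rotation":[0,0,0]}
    - {"gripper":0,"offset":[0,0,0.04],"rotation":[0,0,0]}
    - {"gripper":0,"offset":[0,0,0.04],"rotation":[0,0,0]}
    - {"gripper":0,"offset":[0,0,0.014],"rotation":[0,0,0]}
    - {"gripper":0,"offset":[0,0,0.003],"rotation":[0,0,0]}
    - {"gripper":0,"offset":[0,0,0.001],"rotation":[0,0,0]}
    - {"gripper":0,"offset":[0,0,0.0007],"rotation":[0,0,0]}
    - {"gripper":0,"offset":[0,0,0],"rotation":[0,0,0]}
    - {"gripper":0,"offset":[0,0,0],"rotation":[0,0,0]}

```text
clock: 16.1
position: [0.5069, -0.1136, 0.0319]
ee_rot: [-0.085, 0.996, -0.0, 0.0]
ft_force: [-0.2, 0.4, 0.2]
grip_width: -0.001
grasp_force: 0.0
```

>>> jog_arm:
  deltas:
    - {"gripper":0,"offset":[0,0,0.0007],"rotation":[0,0,0]}
    - {"gripper":0,"offset":[0,0,0.0003],"rotation":[0,0,0]}
    - {"gripper":0,"offset":[0,0,0],"rotation":[0,0,0]}
    - {"gripper":0,"offset":[0,0,0],"rotation":[0,0,0]}

```text
clock: 16.5
position: [0.507, -0.1135, 0.0312]
ee_rot: [-0.085, 0.996, -0.0, 0.0]
ft_force: [-2.7, 0.1, 9.5]
grip_width: 0.001
grasp_force: 4.6
```

>>> jog_arm:
  deltas:
    - {"gripper":0,"offset":[-0.0004,-0.0003,0.0004],"rotation":[0,0,0]}
    - {"gripper":0,"offset":[-0.0004,-0.0003,0],"rotation":[0,0,0]}
    - {"gripper":0,"offset":[-0.0004,-0.0003,0],"rotation":[0,0,0]}
    - {"gripper":0,"offset":[-0.0004,-0.0003,0],"rotation":[0,0,0]}
    - {"gripper":0,"offset":[-0.0004,-0.0003,0],"rotation":[0,0,0]}

```text
clock: 17.0
position: [0.5096, -0.114, 0.0311]
ee_rot: [-0.085, 0.996, -0.0, 0.001]
ft_force: [-3.1, 1.5, 13.8]
grip_width: -0.0
grasp_force: 6.4
```

>>> jog_arm:
  deltas:
    - {"gripper":0,"offset":[0,0,-0.01],"rotation":[0,0,0]}
    - {"gripper":0,"offset":[0,0,-0.03],"rotation":[0,0,0]}
    - {"gripper":0,"offset":[0,0,-0.04],"rotation":[0,0,0]}
    - {"gripper":0,"offset":[0,0,-0.04],"rotation":[0,0,0]}
    - {"gripper":0,"offset":[0,0,-0.02],"rotation":[0,0,0]}
    - {"gripper":0,"offset":[0,0,0],"rotation":[0,0,0]}
    - {"gripper":0,"offset":[0,0,0],"rotation":[0,0,0]}

```text
clock: 17.7
position: [0.5087, -0.1147, 0.1699]
ee_rot: [-0.085, 0.996, -0.0, 0.0]
ft_force: [-0.3, -0.2, -0.0]
grip_width: -0.002
grasp_force: 0.0
```

Run:
```python
from h import *
check('w6',(.5066,-.1135))
```

```text
[ 0.5087015  -0.11473099  0.16994584] [-8.50132402e-02  9.96379725e-01 -4.33733301e-04  5.93001017e-05] [ 1.17  0.42 -1.24  1.78  0.42  1.24  1.56] 17.7
[np.float64(276.5828299129033), np.float64(193.42872910352267)]
disc [ 0.5072 -0.1134] r 0.0475 flat yaw deg -29.0 off 0.0379 len 0.0456 n 42 px [ 221  138  111  109 8983]
((514.0946044921875, -119.26602935791016), (108.54436492919922, 148.56578063964844), 60.98137664794922)
in lid: centre mm [11.503993    2.01511767] yaw err deg 0.09839563673046617 flat x mm 49.503936966368755
```

```bash
python3 -c "
from workcell import workorder
print(workorder.hand_in())"
```

```text
the job is handed in; nothing more can be done
None
```

I turned the cold pack about 166° and slid it home: its flat measures within about 0.5 mm of the bar and 0.1° of parallel. I let go and handed the job in at about 18 s; the finger readings I took stayed under 14 N, I estimate roughly 2 N against the bar (not measured directly), and no verdict came back.

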